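# Flip open the larder caddy

## Task

First push the little clip-top jar that stands in front of the square caddy sideways along the worktop, to either side, until no part of it is in front of the caddy; keep it upright and do not lift it. Then put a fingertip under the front lip of the caddy's lid and flip the lid up and over, past upright, so that it rests open by itself. Do not grip or force the lid, leave the lower, wider tin shut, and leave everything else standing where it is.

Things in the scene. Friction and masses are not known exactly. Their poses are not given: they have to be found in the camera images.
- caddy: the square caddy, a white metal box fixed to the worktop, 110 mm deep (its x), 130 mm wide (its y), 90 mm high, with a light wooden lid on top; origin at the centre of its underside; its front, with the lid's lip, looks along its own -x, towards the robot; z up. Its yaw is within 0.35 rad of the robot's axes. It and the wide tin may stand either way round, left or right
- caddy_lid (a joint): angle of the caddy's lid, rad: 0 shut, 1.57 upright, 1.95 at its open stop. The lid is a 12 mm thick board, 110 x 130 mm, about 0.18 kg, on a free hinge without spring; it falls shut below about 1.45 and falls open by itself beyond
- caddy_hinge (a point): fixed point on the caddy: the middle of the lid's hinge line, which runs along the caddy's y at the top of its rear wall, 90.5 mm above the worktop, level with the underside of the lid
- caddy_lid_lip (a point): point on the lid: middle of the lower front edge of the lip. The lip is a tongue 90 mm wide and 8 mm thick, its underside level with the lid's, that overhangs the caddy's front by 22 mm; so this point is 132 mm from the hinge line, and the space below it is free
- jar_mid (a point): little clip-top glass jar with a steel cap and pale contents, 60 mm in diameter, 58 mm high, about 0.25 kg, loose; it stands upright, its axis 53 to 68 mm before the front edge of the caddy's lip; the point is on its axis, half-way up (29 mm)
- jar: the same little jar, origin at the centre of its underside
- tin: the wide tin, same make as the caddy but lower and wider: 110 mm deep (its x), 180 mm wide (its y), 55 mm high, fixed; to be left shut; origin at the centre of its underside, front along its own -x
- tin_lid (a joint): angle of the wide tin's lid, rad: 0 shut; leave it so
- spice_mid (a point): spice jar, 42 mm in diameter, 95 mm high, between the two tins; loose, only to be left alone; the point is on its axis, half-way up
- fishcan_mid (a point): flat food can, 72 mm in diameter, 45 mm high, in front of the wide tin; loose, only to be left alone; the point is on its axis, half-way up
- mill_mid (a point): turned wooden pepper mill, 52 mm in diameter, 145 mm high, behind the spice jar; loose, only to be left alone; the point is on its axis, half-way up
- mug_mid (a point): white mug, 80 mm in diameter, 85 mm high, with a handle, off to the right; loose, only to be left alone; the point is on its axis, half-way up
- bowl_mid (a point): white bowl, 110 mm in diameter, 50 mm high, off to the left; loose, only to be left alone; the point is on its axis, half-way up
- beans_mid (a point): tall food can, 74 mm in diameter, 105 mm high, at the back right; loose, only to be left alone; the point is on its axis, half-way up
- pulses_mid (a point): big clip-top jar, 70 mm in diameter, 110 mm high, at the back left; loose, only to be left alone; the point is on its axis, half-way up
Things that resemble listed ones, but are neither listed nor needed, are in the scene too. Leave any pink look-alike of the tin alone.

How it is judged (in metres and radians):
On the way, in this order (a step that is already met when the one before it is completed fails the run):
1. the jar stands clear of the caddy's front while the lid is still shut ((y of jar_mid in the frame of caddy above 0.088 m or y of jar_mid in the frame of caddy below -0.088 m) and linear speed of jar below 0.02 m/s and value of joint caddy_lid below 0.1 rad), for 0.2 s.
2. the lid is flipped over past upright (value of joint caddy_lid above 1.75 rad), for 0.1 s.
At the end, for the whole second after the job is handed in: the caddy's lid rests open by itself at more than 1.8 rad, the little jar stands upright on the worktop with its axis more than 88 mm to the side of the caddy's middle line, the wide tin is shut, and everything else is within 30 mm of where it stood ((y of jar_mid in the frame of caddy above 0.088 m or y of jar_mid in the frame of caddy below -0.088 m) and linear speed of jar below 0.02 m/s and angle between jar_mid's own z axis and vertical below 0.1 rad and height (world z) of jar_mid below 0.034 m and value of joint caddy_lid above 1.8 rad and velocity of joint caddy_lid below 0.1 rad/s and value of joint tin_lid below 0.1 rad and distance of each of spice_mid, fishcan_mid, mill_mid, mug_mid, bowl_mid, beans_mid, pulses_mid from where it was at the start of the episode below 0.03 m); the robot touches nothing.
It fails at once if the little jar is lifted more than 20 mm (height (world z) of jar_mid above 0.049 m).
It fails at once if the little jar is tipped (angle between jar_mid's own z axis and vertical above 0.5 rad).
It fails at once if the caddy's lid is gripped or forced, with more than 30 N (contact force between the fingers and caddy above 30 N).
It fails at once if the wide tin's lid is lifted (value of joint tin_lid above 0.15 rad).
It fails at once if another thing is moved by more than 30 mm (distance of any of spice_mid, fishcan_mid, mill_mid, mug_mid, bowl_mid, beans_mid, pulses_mid from where it was at the start of the episode above 0.03 m).
It also fails if it takes over 56 s, if anything falls off the work surface, if the arm or the gripper's body presses on something with over 40 N, if the wrist force passes 120 N, or if a joint passes its speed limit or range.

## Robot

A 6-joint arm with a two-finger parallel gripper is mounted at the origin on the work surface. World frame = base frame: x ahead of the robot, y to its left, z up, the work surface at z = 0. Lengths are in m, angles in degrees, forces in N, time in s.
With the tool pointing down it reaches from about 0.25 to 0.725 m from the base axis. Payload 9.7 kg.
Tool frame: the origin (TCP) lies at the very end of the fingers, on their centre line; the grasp point (between the pads) lies 19 mm behind it; z points along the fingers, y is the direction in which the jaws open and shut (so a half turn about z gives the same grasp; the last joint's range is limited). The gripper opens to 85 mm and grips with 20 to 120 N. Pads are 22 mm wide; open, the fingers measure 114 mm over their backs; the gripper's body (76 mm by 85 mm) begins 54 mm behind the grasp point. The pads swing forward as they close: fully open they stand 13 mm farther back than shut.
Start: joints at [66.349, 4.979, 10.078, 95.1, 0, 90], TCP at [0.221, 0.504, 0.231] pointing down, gripper open.
Joint ranges: [-179.16, 179.16], [-48.56, 103.87], [-65.8, 70.77], [-126.05, 130.52], [-82.76, 87.17], [-180, 180]. Speed limits (degrees/s): [127.2, 127.2, 147.25, 180, 180, 180].

## Interface

Orientations are given as [roll, pitch, yaw] about the fixed x, y, z axes, in that order (R = Rz(yaw) Ry(pitch) Rx(roll)).
In Python, from rig import arm gives the robot as it stands.
- The arm moves only by the tool carry_out, never from a script. Its argument "increments" is text: rows parted by semicolons, each of 7 numbers parted by spaces: the opening, from 0 (shut) to 1 (fully open), then the shift along the tool's x, y, z each as a share of 20 mm, from -1 to 1, then the turn, a rotation vector about the tool's x, y, z each as a share of 0.12 rad, from -1 to 1. In form: grip dx dy dz ax ay az; .... A call has 1 to 8 rows; each row shifts and turns the commanded pose from where the row before left it, along the tool's axes as they then stand; what a row does not reach is not made up. A row lasts 1/12 s, in which the tool goes at most 41.7 mm and 7.16 degrees, less where a joint would pass 70% of its speed; a pose out of reach is approached as far as the arm can. A call with a number of a shift or a turn outside -1 to 1 is refused whole. A call with a gripper value outside its range is refused whole. The fingers move at their own pace and stop on an object; "newtons" is the grip in N (left out, the last holds). Time passes only in rows, so rows that do not move let the fingers close. It gives the time, the measured TCP pose, the force and the opening at its end, in the units of the state.
- arm.read_state(): the state, without advancing time (a new reading comes with each control period).
- arm.read_camera(name): name is "scene" or "side" or "wrist"; returns (picture, depth): 420x560x3 uint8, red, green, blue; 420x560 float32, m along the optical axis (not along the pixel's ray), 0 where there is no reading.
- arm.camera_params(name): a dict with "fx", "fy", "cx", "cy" (pixels), "k1" (the pictures are not rectified: a ray, as slopes to the right and down, at radius r is drawn at 1 + k1 r^2 times it, then the intrinsics apply), "extrinsics" (4x4, takes a point from world to camera coordinates). Camera axes: x right, y down, z forward; pixel columns grow to the right and rows downward; lengths in m; the calibration is good to about 2 mm. A picture is of the moment at which its call begins: read the wrist's pose just before it. camera_params takes no time and is no camera call; for the wrist camera it gives the pose at the moment of the call.
- arm.close_job(): hands the job in, once; it reports no verdict.
The state is a dict: "clock": time; "joint_positions": joint angles; "qvel": joint speeds; "joint_torque": joint torques, N m; "tcp_pos": TCP position; "eef_rot": TCP orientation; "force": force on the tool from outside, world axes, zero at the start; "moment": the same for the moment, N m; "width": finger opening in m.
Only numpy, scipy, OpenCV 4.12 (cv2) and the standard library are available. Lean on these libraries where they do the work, as an engineer would, in place of code of your own. Each camera call takes 0.05 s, during which the arm holds its last target.

## Working session

There is one attempt and no reset: what is moved stays moved. The work goes in short steps, Python scripts to look and compute and a tool call to move; the robot and the scene stay as the last step left them, time stands still between calls to the robot, and variables do not carry over. Pictures are saved under pics/ and viewed, and the job is handed in when it is done.

Besides the shell and the picture viewer there is one more tool, called after ">>>" as name(argument=value, ...) on one line, values as JSON. carry_out: Moves the arm, as the interface text tells. Its arguments: {"type":"object","properties":{"increments":{"type":"string"},"newtons":{"type":"number"}},"required":["increments"]}

```bash
ls; mkdir -p pics; python3 - <<'E'
from rig import arm
import cv2,numpy as np
s=arm.read_state();print(s)
for n in("scene","side"):
    p,d=arm.read_camera(n);cv2.imwrite(f"pics/{n}0.png",p[:,:,::-1]);np.save(f"{n}0.npy",d);print(n,arm.camera_params(n))
E
```

```text
pics
{'clock': 0.0, 'joint_positions': array([6.63504227e+01, 5.00946834e+00, 1.00325592e+01, 9.50965796e+01,
       1.33813990e-03, 9.00000002e+01]), 'qvel': array([-0.05855123, -0.10255155,  0.01422135,  0.04685908, -0.0649337 ,
        0.1166783 ]), 'joint_torque': array([ 5.30113412e-04, -5.20384347e+01,  4.64808261e+01,  1.61748257e-02,
        4.29493309e-05,  1.40380183e-05]), 'tcp_pos': array([0.22053339, 0.50360937, 0.23058173]), 'eef_rot': array([-1.79926511e+02, -1.33813855e-03,  1.56350421e+02]), 'force': array([-0.91523685, -0.30090589,  0.17451421]), 'moment': array([-0.04090454,  0.01515419, -0.03838365]), 'width': 0.08557830480208374}
scene {'fx': 388.17747422416846, 'fy': 388.17747422416846, 'cx': 279.7729678329994, 'cy': 208.83200884135866, 'k1': -0.0926997928533384, 'extrinsics': array([[-0.30203407,  0.95327576,  0.00638401,  0.1593278 ],
       [ 0.75543812,  0.24342546, -0.60832334, -0.34614804],
       [-0.58145393, -0.17891165, -0.79366363,  1.47648778],
       [ 0.        ,  0.        ,  0.        ,  1.        ]])}
side {'fx': 417.75280868659246, 'fy': 417.75280868659246, 'cx': 278.60168711376764, 'cy': 212.85695570192206, 'k1': -0.10563184188815149, 'extrinsics': array([[ 0.8959933 , -0.44398629,  0.00849615, -0.48493463],
       [-0.24764213, -0.5154563 , -0.82035247,  0.19192083],
       [ 0.36860464,  0.73292631, -0.5717951 ,  0.88767488],
       [ 0.        ,  0.        ,  0.        ,  1.        ]])}
```

View pics/scene0.png

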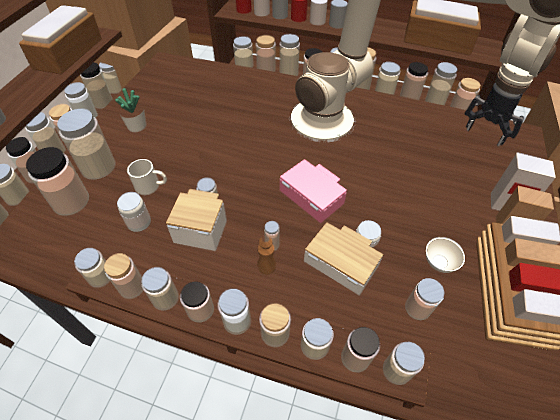

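View pics/side0.png

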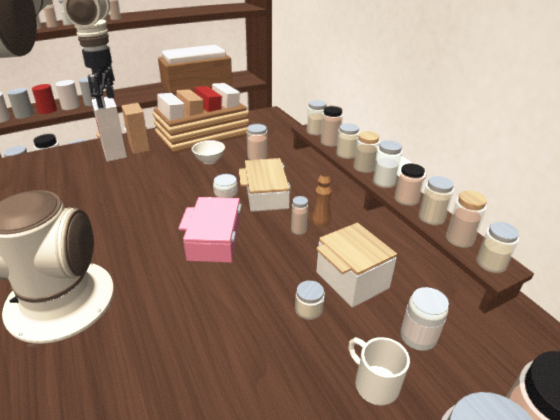

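The candidates for the caddy are:
- The wooden-lidded white box at scene (197,218) / side (355,262). It is tall and square, so this is the caddy.
- The lower, wider box at scene (343,257), which is the tin.
- The pink look-alike at scene (313,188).

The candidates for the little jar are:
- Scene (206,187) / side (310,298), in front of the caddy. This is the one I choose.
- The flat can at scene (369,232), in front of the tin.
- The spice jar at scene (272,232).
- The mug at scene (143,176).

Next I check with crops and measure from depth.

```bash
cat > h.py <<'E'
import numpy as np,cv2
def cloud(P,d):
    h,w=d.shape
    u,v=np.meshgrid(np.arange(w),np.arange(h))
    K=np.array([[P['fx'],0,P['cx']],[0,P['fy'],P['cy']],[0,0,1.]])
    pts=np.stack([u,v],-1).reshape(-1,1,2).astype(np.float64)
    n=cv2.undistortPoints(pts,K,np.array([P['k1'],0,0,0,0.])).reshape(h,w,2)
    X=np.concatenate([n*d[...,None],d[...,None]],-1)
    E=P['extrinsics']
    W=(X-E[:3,3])@E[:3,:3]
    W[d<=0]=np.nan
    return W
E
python3 - <<'E'
from rig import arm
from h import *
for n,box in(("scene",(150,290,160,260)),("side",(270,420,210,330))):
    im=cv2.imread(f"pics/{n}0.png");d=np.load(f"{n}0.npy")
    x0,x1,y0,y1=box
    c=cv2.resize(im[y0:y1,x0:x1],None,fx=5,fy=5,interpolation=cv2.INTER_CUBIC);cv2.imwrite(f"pics/{n}crop0.png",c)
    W=cloud(arm.camera_params(n),d);np.save(n+"W.npy",W)
W1=np.load("sceneW.npy");W2=np.load("sideW.npy")
for n,W in(("scene",W1),("side",W2)):
    p=W.reshape(-1,3)
    m=(p[:,2]>.094)&(p[:,2]<.112)&(p[:,0]>.3)&(p[:,0]<.75)&(p[:,1]>-.5)&(p[:,1]<.1)
    q=p[m];print(n,len(q),np.nanmin(q,0),np.nanmax(q,0),np.median(q,0))
# combined top-down height map, 2mm px, 
H=np.zeros((400,450),np.float32)
for W in(W1,W2):
    p=W.reshape(-1,3);p=p[np.isfinite(p).all(1)]
    i=((p[:,0]-.2)/.0015).astype(int);j=((.15-p[:,1])/.0015).astype(int)
    k=(i>=0)&(i<400)&(j>=0)&(j<450)&(p[:,2]<.2)
    np.maximum.at(H,(399-i[k],j[k]),p[k,2])
cv2.imwrite("pics/top0.png",cv2.applyColorMap(np.clip(H/.16*255,0,255).astype(np.uint8),cv2.COLORMAP_JET))
E
```

```text
scene 2322 [ 0.53579421 -0.44984506  0.09400356] [0.69216614 0.02662333 0.11197769] [ 0.62825226 -0.22666519  0.10232234]
side 3682 [ 0.53759494 -0.4539534   0.09401175] [0.68967986 0.02072095 0.11194461] [ 0.62120268 -0.24969903  0.10347079]
```

View pics/top0.png

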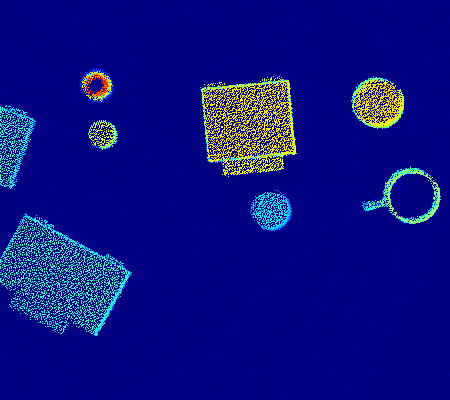

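View pics/sidecrop0.png

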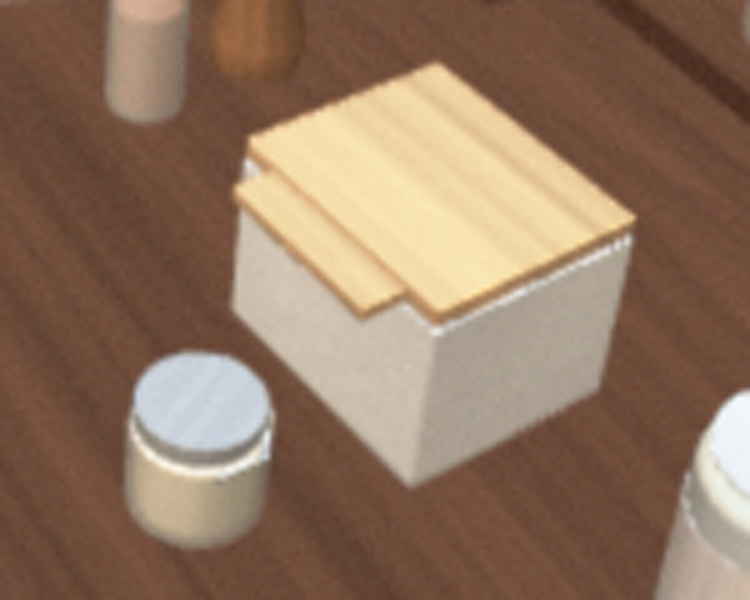

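The side crop confirms the choice: the tall square caddy has its lip towards the robot, and the steel-capped jar stands at crop (200,450), i.e. side (310,300). Now I fit the poses.

```bash
python3 - <<'E'
from h import *
from scipy.optimize import least_squares
W=np.concatenate([np.load("sceneW.npy").reshape(-1,3),np.load("sideW.npy").reshape(-1,3)])
W=W[np.isfinite(W).all(1)]
for nm in("sceneW","sideW"):
    p=np.load(nm+".npy").reshape(-1,3);p=p[np.isfinite(p).all(1)]
    q=p[(p[:,2]>.092)&(p[:,2]<.11)&(p[:,0]>.5)&(p[:,0]<.72)&(p[:,1]>-.31)&(p[:,1]<-.13)]
    # main lid: exclude tongue by row
    best=None
    for yaw in np.radians(np.arange(-20,20.1,.25)):
        c,s=np.cos(yaw),np.sin(yaw)
        a=q[:,0]*c+q[:,1]*s; b=-q[:,0]*s+q[:,1]*c
        a0,a1=np.percentile(a,[.4,99.6]);b0,b1=np.percentile(b,[.4,99.6])
        A=(a1-a0)*(b1-b0)
        if best is None or A<best[0]: best=(A,np.degrees(yaw),a0,a1,b0,b1)
    A,yd,a0,a1,b0,b1=best;y=np.radians(yd)
    c,s=np.cos(y),np.sin(y)
    print(nm,"yaw",yd,"ext",a1-a0,b1-b0)
    # hinge at a1, centre a1-.055
    for nme,a in(("hinge",a1),("centre",a1-.055),("lip",a0)):
        b=(b0+b1)/2;print(nme,[a*c-b*s,a*s+b*c])
    print("topz",np.median(q[:,2]))
    j=p[(p[:,2]>.048)&(p[:,2]<.07)&(p[:,0]>.44)&(p[:,0]<.53)&(p[:,1]>-.31)&(p[:,1]<-.19)]
    (cx,cy),r=cv2.minEnclosingCircle(j[:,:2].astype(np.float32));print("jar",cx,cy,r,np.median(j,0))
    C=np.array([(a1-.055)*c-b*s,(a1-.055)*s+b*c]);dd=np.array([np.median(j[:,0]),np.median(j[:,1])])-C
    print("jar in caddy",dd[0]*c+dd[1]*s,-dd[0]*s+dd[1]*c)
    def obj(n,x,y,r,zl):
        k=p[(np.hypot(p[:,0]-x,p[:,1]-y)<r)&(p[:,2]>zl)];print(n,np.round(k[:,:2].min(0),3),np.round(k[:,:2].max(0),3),round(k[:,2].max(),3))
    obj("mug",.5045,-.468,.09,.03);obj("beans",.645,-.417,.06,.03);obj("spice",.597,-.003,.04,.03);obj("tin+pink?",.4,.05,.1,.02)
E
```

```text
sceneW yaw 4.75 ext 0.13760297300186908 0.12784201213300345
hinge [np.float64(0.678694966905688), np.float64(-0.21629697338728368)]
centre [np.float64(0.6238838642683111), np.float64(-0.22085142480045492)]
lip [np.float64(0.5415645909708945), np.float64(-0.2276916289299187)]
topz 0.10210932941601698
jar 0.4832112193107605 -0.2527777850627899 0.029216639697551727 [ 0.48663468 -0.25284289  0.05771301]
jar in caddy -0.13942695640381791 -0.02051623050186914
mug [ 0.466 -0.508] [ 0.55  -0.393] 0.087
beans [ 0.614 -0.45 ] [ 0.685 -0.378] 0.109
spice [ 0.581 -0.024] [0.619 0.018] 0.1
tin+pink? [ 0.301 -0.043] [0.479 0.149] 0.073
sideW yaw 5.75 ext 0.13145856539265066 0.12977665235209265
hinge [np.float64(0.6722768243650826), np.float64(-0.21821050363663272)]
centre [np.float64(0.6175535558612825), np.float64(-0.2237208470252969)]
lip [np.float64(0.5414796903449665), np.float64(-0.23138108248562675)]
topz 0.1031671875865214
jar 0.4842235743999481 -0.2564607560634613 0.02880101092159748 [ 0.48183442 -0.26059868  0.05826554]
jar in caddy -0.13873098796457284 -0.0230948462152392
mug [ 0.464 -0.51 ] [ 0.545 -0.397] 0.088
beans [ 0.608 -0.456] [ 0.681 -0.385] 0.11
spice [ 0.576 -0.026] [0.617 0.015] 0.1
tin+pink? [ 0.301 -0.047] [0.478 0.149] 0.073
```

>>> carry_out(increments="0.42 0 0 0 0 0 1; 0.42 0 0 0 0 0 1; 0.42 0 0 0 0 0 1; 0.42 0 0 0 0 0 1; 0.42 0 0 0 0 0 1; 0.42 0 0 0 0 0 1; 0.42 0 0 0 0 0 1; 0.42 0 0 0 0 0 1", newtons=20)

```text
clock: 0.77
tcp_pos: [0.2206, 0.5037, 0.2309]
eef_rot: [-180.0, 0.0, 101.0]
force: [0.1, 0.7, -0.1]
width: 0.0359
```

```bash
cat >> h.py <<'E'
from scipy.spatial.transform import Rotation as Ro
PSI=np.radians(5.4);cx_=np.array([np.cos(PSI),np.sin(PSI),0]);cy_=np.array([-np.sin(PSI),np.cos(PSI),0])
C=np.array([.6182,-.2227,0])
def tow(a,b,z): return C+a*cx_+b*cy_+np.array([0,0,z])
def delta(s,a,b,z):
    R=Ro.from_euler('xyz',s['eef_rot'],degrees=True).as_matrix()
    dp=tow(a,b,z)-s['tcp_pos'];dc=s['tcp_pos']-C
    print("clock",s['clock'],"tcp",s['tcp_pos'].round(4),"rot",s['eef_rot'].round(2),"caddy",np.round([dc@cx_,dc@cy_,dc[2]],4))
    print("J",s['joint_positions'].round(1),"F",s['force'].round(1),"w",s['width'])
    print("units total",(R.T@dp/.02).round(2))
    Rt=np.stack([cy_,cx_,[0,0,-1]],1)
    print("rot from base (tool rv, units)",((Ro.from_matrix(R.T@Rt)).as_rotvec()/.12).round(2))
E
python3 -c "
from rig import arm
from h import *
delta(arm.read_state(),-.1366,-.092,.16)"
```

```text
clock 0.7667 tcp [0.2206 0.5037 0.2309] rot [-1.7997e+02  4.0000e-02  1.0101e+02] caddy [-0.3275  0.7606  0.2309]
J [ 66.3   5.   10.1  95.1  -0.  145.3] F [ 0.1  0.7 -0.1] w 0.035888287409220634
units total [-43.35   5.34   3.57]
rot from base (tool rv, units) [-0.    0.01  0.82]
```

>>> carry_out(increments="0.42 0 0 0 0 0 0.82; 0.42 -1 0.2 0 0 0 0; 0.42 -1 0.2 0 0 0 0; 0.42 -1 0.2 0 0 0 0; 0.42 -1 0.2 0 0 0 0; 0.42 -1 0.2 0 0 0 0; 0.42 -1 0.2 0 0 0 0; 0.42 -1 0.2 0 0 0 0")

```text
clock: 1.43
tcp_pos: [0.2625, 0.3662, 0.2309]
eef_rot: [-180.0, 0.0, 95.7]
force: [0.5, -0.4, 0.0]
width: 0.0359
```

>>> carry_out(increments="0.42 -1 0.2 0 0 0 0; 0.42 -1 0.2 0 0 0 0; 0.42 -1 0.2 0 0 0 0; 0.42 -1 0.2 0 0 0 0; 0.42 -1 0.2 0 0 0 0; 0.42 -1 0.2 0 0 0 0; 0.42 -1 0.2 0 0 0 0; 0.42 -1 0.2 0 0 0 0")

```text
clock: 2.1
tcp_pos: [0.3102, 0.2102, 0.231]
eef_rot: [-180.0, 0.0, 95.7]
force: [0.1, 0.4, -0.4]
width: 0.0359
```

>>> carry_out(increments="0.42 -1 0.2 0 0 0 0; 0.42 -1 0.2 0 0 0 0; 0.42 -1 0.2 0 0 0 0; 0.42 -1 0.2 0 0 0 0; 0.42 -1 0.2 0 0 0 0; 0.42 -1 0.2 0 0 0 0; 0.42 -1 0.2 0 0 0 0; 0.42 -1 0.2 0 0 0 0")

```text
clock: 2.77
tcp_pos: [0.3579, 0.0542, 0.2311]
eef_rot: [-180.0, 0.0, 95.7]
force: [-1.1, 0.6, 0.6]
width: 0.0357
```

>>> carry_out(increments="0.42 -1 0.2 0 0 0 0; 0.42 -1 0.2 0 0 0 0; 0.42 -1 0.2 0 0 0 0; 0.42 -1 0.2 0 0 0 0; 0.42 -1 0.2 0 0 0 0; 0.42 -1 0.2 0 0 0 0; 0.42 -1 0.2 0 0 0 0; 0.42 -1 0.2 0 0 0 0")

```text
clock: 3.43
tcp_pos: [0.4057, -0.1018, 0.231]
eef_rot: [-180.0, -0.0, 95.7]
force: [0.4, 0.3, 0.2]
width: 0.0362
```

>>> carry_out(increments="0.42 -1 0.2 0 0 0 0; 0.42 -1 0.2 0 0 0 0; 0.42 -1 0.2 0 0 0 0; 0.42 -1 0.2 0 0 0 0; 0.42 -1 0.2 0 0 0 0; 0.42 -1 0.2 0 0 0 0; 0.42 -1 0.2 0 0 0 0; 0.42 0 0 0 0 0 0")

```text
clock: 4.1
tcp_pos: [0.4479, -0.2398, 0.2301]
eef_rot: [-179.9, -0.0, 95.6]
force: [0.4, 1.0, -0.1]
width: 0.0357
```

```bash
python3 -c "
from rig import arm
from h import *
delta(arm.read_state(),-.1366,-.092,.16)"
```

```text
clock 4.1 tcp [ 0.4479 -0.2398  0.2301] rot [-179.93   -0.     95.6 ] caddy [-0.1712 -0.001   0.2301]
J [-28.1  -0.8   4.   94.9  -0.   56.3] F [ 0.4  1.  -0.1] w 0.03572641466429326
units total [-4.56  1.72  3.5 ]
rot from base (tool rv, units) [-0.01 -0.    0.03]
```

>>> carry_out(increments="0.42 -1 0.3 0 -1 0 0; 0.42 -1 0.3 0 -1 0 0; 0.42 -1 0.3 0 -1 0 0; 0.42 -1 0 0 0 0 0; 0.42 -0.6 0 0 0 0 0; 0.42 0 0 0 0 0 0")

```text
clock: 4.6
tcp_pos: [0.474, -0.3284, 0.233]
eef_rot: [159.4, -0.0, 95.6]
force: [0.2, -0.0, 0.2]
width: 0.0359
```

```bash
python3 -c "
from rig import arm
from h import *
delta(arm.read_state(),-.1366,-.092,.012)"
```

```text
clock 4.6 tcp [ 0.474  -0.3284  0.233 ] rot [ 1.5944e+02 -2.0000e-02  9.5600e+01] caddy [-0.1535 -0.0917  0.233 ]
J [-42.1  -6.4  -3.5  78.8  15.1  44.2] F [ 0.2 -0.   0.2] w 0.03593239661940361
units total [-0.02 -3.09 10.65]
rot from base (tool rv, units) [ 2.99 -0.01  0.03]
```

>>> carry_out(increments="0.42 0 -0.4 1 0 0 0; 0.42 0 -0.4 1 0 0 0; 0.42 0 -0.4 1 0 0 0; 0.42 0 -0.4 1 0 0 0; 0.42 0 -0.4 1 0 0 0; 0.42 0 -0.4 1 0 0 0; 0.42 0 -0.4 1 0 0 0; 0.42 0 -0.1 1 0 0 0")

```text
clock: 5.27
tcp_pos: [0.4764, -0.3257, 0.062]
eef_rot: [159.5, -0.1, 95.8]
force: [-0.5, -0.6, 0.2]
width: 0.0358
```

>>> carry_out(increments="0.42 0 0 1 0 0 0; 0.42 0 0 0.8 0 0 0; 0.42 0 0 0 0 0 0")

```text
clock: 5.52
tcp_pos: [0.4888, -0.3232, 0.026]
eef_rot: [159.6, -0.2, 95.8]
force: [-1.0, 0.4, -0.2]
width: 0.0361
```

```bash
python3 - <<'E'
from rig import arm
from h import *
delta(arm.read_state(),-.1366,-.092,.022)
o=[]
for n,b in(("scene",(120,260,130,230)),("side",(240,400,210,330)),):
    p,d=arm.read_camera(n);c=p[b[2]:b[3],b[0]:b[1],::-1];o.append(cv2.resize(c,(400,300),interpolation=cv2.INTER_CUBIC))
cv2.imwrite("pics/a1.png",np.hstack(o))
E
```

```text
clock 5.5167 tcp [ 0.4888 -0.3232  0.026 ] rot [159.62  -0.23  95.81] caddy [-0.1383 -0.0879  0.026 ]
J [-40.6  -2.8 -23.2  55.4  14.8  45.5] F [-1.   0.4 -0.2] w 0.036135179411474136
units total [-0.21  0.01  0.22]
rot from base (tool rv, units) [ 2.96 -0.04  0.05]
```

View pics/a1.png

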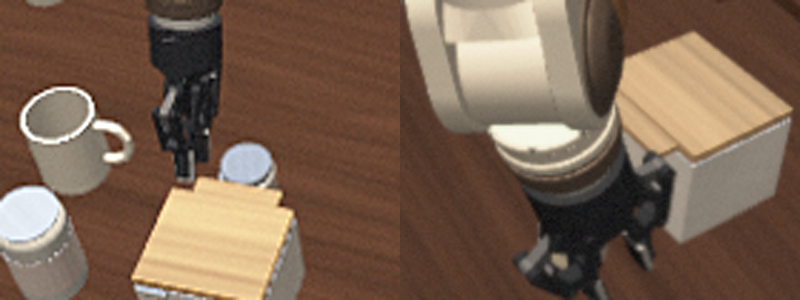

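The left half shows the fingers standing at about (185,165) between the mug and the jar cap (247,160), with the lip clear. Now I push towards +y slowly.

>>> carry_out(increments="0.42 0.5 0 0 0 0 0; 0.42 0.5 0 0 0 0 0; 0.42 0.3 0 0 0 0 0; 0.42 0.3 0 0 0 0 0; 0.42 0.3 0 0 0 0 0; 0.42 0.3 0 0 0 0 0; 0.42 0.3 0 0 0 0 0; 0.42 0.3 0 0 0 0 0")

```text
clock: 6.28
tcp_pos: [0.4837, -0.2697, 0.0301]
eef_rot: [159.3, 0.1, 95.7]
force: [0.2, -1.7, 2.6]
width: 0.0361
```

```bash
cat > look.py <<'E'
import sys
from rig import arm
from h import *
delta(arm.read_state(),-.1366,.075,.024)
o=[]
for n,b in(("scene",(150,290,130,230)),("side",(240,400,210,330)),):
    p,d=arm.read_camera(n);c=p[b[2]:b[3],b[0]:b[1],::-1];o.append(cv2.resize(c,(400,300),interpolation=cv2.INTER_CUBIC))
    W=cloud(arm.camera_params(n),d).reshape(-1,3);W=W[np.isfinite(W).all(1)]
    k=(W-C)@np.stack([cx_,cy_,[0,0,1]],1)
    q=k[(k[:,0]>-.18)&(k[:,0]<-.1)&(k[:,1]>-.06)&(k[:,1]<.16)&(k[:,2]>.054)&(k[:,2]<.061)]
    if len(q)>5: print(n,"cap",len(q),q.min(0).round(3),q.max(0).round(3),np.median(q,0).round(3))
cv2.imwrite(f"pics/{sys.argv[1]}.png",np.hstack(o))
E
python3 look.py a2
```

```text
clock 6.2833 tcp [ 0.4837 -0.2697  0.0301] rot [1.5932e+02 6.0000e-02 9.5690e+01] caddy [-0.1384 -0.0342  0.0301]
J [-36.1  -9.  -28.5  54.7  13.6  50.1] F [ 0.2 -1.7  2.6] w 0.03607746218445521
units total [5.46 0.   0.32]
rot from base (tool rv, units) [3.01 0.   0.04]
scene cap 205 [-0.175 -0.044  0.054] [-0.111  0.029  0.061] [-0.138  0.002  0.058]
side cap 105 [-0.18  -0.046  0.054] [-0.115 -0.008  0.061] [-0.138 -0.022  0.058]
```

View pics/a2.png

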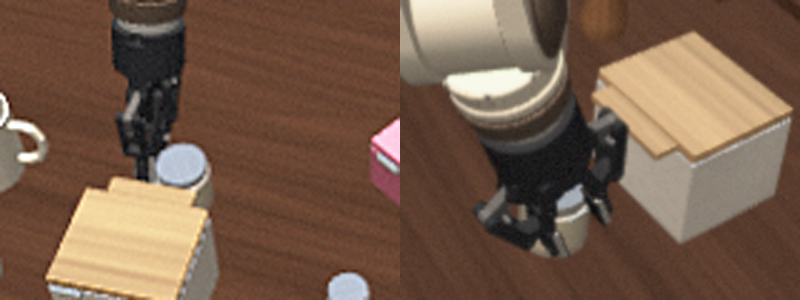

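The jar cap is at about (182,165) in the left half and nested between the fingers. It stands upright and has moved to b≈0. I continue the push.

>>> carry_out(increments="0.42 0.3 0 0.1 0 0 0; 0.42 0.3 0 0 0 0 0; 0.42 0.3 0 0 0 0 0; 0.42 0.3 0 0 0 0 0; 0.42 0.3 0 0 0 0 0; 0.42 0.3 0 0 0 0 0; 0.42 0.3 0 0 0 0 0; 0.42 0.3 0 0 0 0 0")

```text
clock: 7.05
tcp_pos: [0.4797, -0.2221, 0.0282]
eef_rot: [159.3, 0.1, 95.7]
force: [0.6, -5.4, 5.9]
width: 0.0357
```

>>> carry_out(increments="0.42 0.3 0 0.1 0 0 0; 0.42 0.3 0 0 0 0 0; 0.42 0.3 0 0 0 0 0; 0.42 0.3 0 0 0 0 0; 0.42 0.3 0 0 0 0 0; 0.42 0.3 0 0 0 0 0; 0.42 0.3 0 0 0 0 0; 0.42 0.3 0 0 0 0 0")

```text
clock: 7.72
tcp_pos: [0.4758, -0.1745, 0.0267]
eef_rot: [159.3, 0.1, 95.7]
force: [0.3, -5.8, 6.7]
width: 0.036
```

>>> carry_out(increments="0.42 0.3 0 0 0 0 0; 0.42 0.2 0 0 0 0 0; 0.42 0.1 0 0 0 0 0; 0.42 0 0 0 0 0 0; 0.42 0 0 0 0 0 0; 0.42 0 0 0 0 0 0")

```text
clock: 8.22
tcp_pos: [0.4744, -0.1623, 0.0263]
eef_rot: [159.3, 0.0, 95.7]
force: [1.8, -3.6, 5.6]
width: 0.0359
```

```bash
python3 look.py a3
```

```text
clock 8.2167 tcp [ 0.4744 -0.1623  0.0263] rot [1.5932e+02 4.0000e-02 9.5700e+01] caddy [-0.1375  0.0736  0.0263]
J [-24.7 -19.  -37.2  53.8  10.3  61.2] F [ 1.8 -3.6  5.6] w 0.03589872686756214
units total [0.07 0.   0.12]
rot from base (tool rv, units) [ 3.01 -0.    0.04]
scene cap 229 [-0.178  0.064  0.054] [-0.112  0.138  0.061] [-0.138  0.108  0.058]
side cap 100 [-0.18   0.06   0.054] [-0.115  0.104  0.061] [-0.14   0.086  0.059]
```

View pics/a3.png

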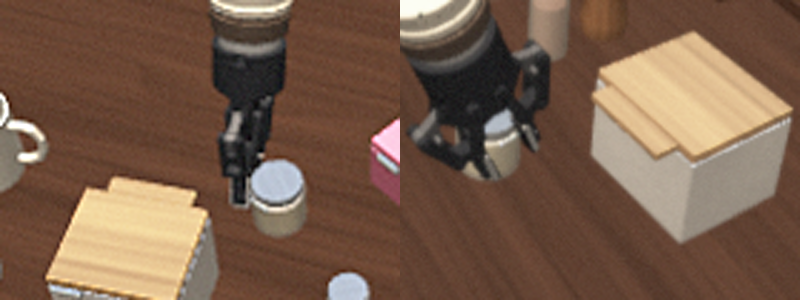

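The jar stands upright at left-half (278,190), at caddy y≈0.108. I back the fingers off, then rise clear.

>>> carry_out(increments="0.42 -0.3 0 0 0 0 0; 0.42 -0.5 0 0 0 0 0; 0.42 -0.9 0 0 0 0 0; 0.42 -1 0 -0.5 0 0 0; 0.42 -1 0 -1 0 0 0; 0 -0.3 0 -1 0 0 0; 0 0 0 -1 0 0 0; 0 0 0 -1 0 0 0")

```text
clock: 8.98
tcp_pos: [0.4493, -0.2457, 0.1095]
eef_rot: [159.5, -0.1, 95.6]
force: [0.1, -0.1, 1.1]
width: 0.0009
```

>>> carry_out(increments="0 0 0 -1 0 0 0; 0 0 0 -1 -1 0 0; 0 0 0 -1 -1 0 0; 0 0 0 -0.5 -1 0 0; 0 0 0 0 -1 0 0; 0 0 0 0 -1 0 0; 0 0 0 0 -0.8 0 0; 0 0 0 0 0 0 0")

```text
clock: 9.65
tcp_pos: [0.4192, -0.2471, 0.1676]
eef_rot: [119.5, -0.4, 95.5]
force: [-1.1, 0.5, -0.9]
width: 0.0001
```

```bash
sed -i 's/-.1366,.075,.024/-.13,0,.062/' look.py; python3 look.py a4
```

```text
clock 9.65 tcp [ 0.4192 -0.2471  0.1676] rot [119.49  -0.4   95.53] caddy [-0.2004 -0.0056  0.1676]
J [-57.6 -42.8 -52.   42.4  51.1  46. ] F [-1.1  0.5 -0.9] w 5.3349801826164296e-05
units total [ 0.23 -2.86  5.66]
rot from base (tool rv, units) [ 8.8  -0.06 -0.01]
scene cap 192 [-0.17   0.084  0.054] [-0.113  0.137  0.061] [-0.139  0.111  0.058]
side cap 83 [-0.168  0.081  0.054] [-0.114  0.12   0.061] [-0.135  0.089  0.058]
```

View pics/a4.png

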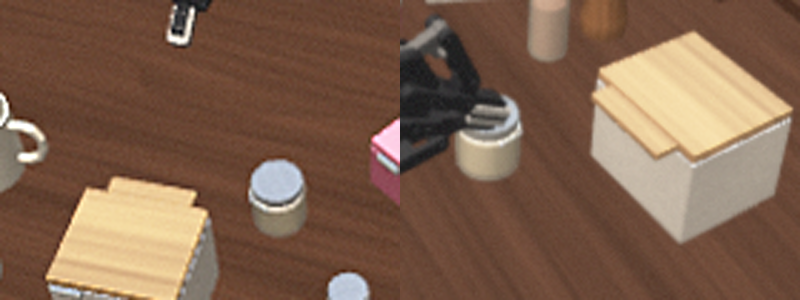

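The jar stands free and upright at (278,195) in the left half, and the shut fingers are well back. Next I bring the fingertip down in front of the lip.

>>> carry_out(increments="0 0 0 1 0 0 0; 0 0 0 1 0 0 0; 0 0 0 1 0 0 0; 0 0.2 -0.5 0.9 0 0 0; 0 0 -0.5 0.5 0 0 0; 0 0 -0.5 0.5 0 0 0; 0 0 -0.5 0.3 0 0 0; 0 0 0 0 0 0 0")

```text
clock: 10.42
tcp_pos: [0.4924, -0.2364, 0.0857]
eef_rot: [119.8, -0.1, 95.8]
force: [-0.6, 0.3, 0.2]
width: -0.0
```

```bash
python3 look.py a5
```

```text
clock 10.4167 tcp [ 0.4924 -0.2364  0.0857] rot [ 1.1976e+02 -1.1000e-01  9.5780e+01] caddy [-0.1265 -0.0018  0.0857]
J [-46.7 -33.6 -58.3  18.5  43.6  57.2] F [-0.6  0.3  0.2] w -4.576947758694895e-05
units total [ 0.09 -1.11  0.44]
rot from base (tool rv, units) [ 8.76 -0.04  0.04]
scene cap 202 [-0.169  0.084  0.054] [-0.111  0.137  0.061] [-0.139  0.111  0.058]
side cap 22 [-0.143  0.091  0.056] [-0.116  0.136  0.061] [-0.128  0.13   0.06 ]
```

View pics/a5.png

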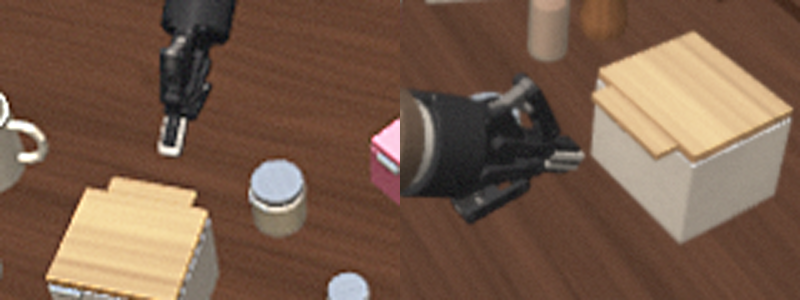

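>>> carry_out(increments="0 0 -0.4 0.1 0 0 0; 0 0 -0.4 0.1 0 0 0; 0 0 -0.3 0.2 0 0 0; 0 0 0 0 0 0 0")

```text
clock: 10.85
tcp_pos: [0.4872, -0.237, 0.0622]
eef_rot: [119.6, -0.1, 95.7]
force: [0.4, 0.2, -0.1]
width: -0.0002
```

```bash
sed -i 's/-.13,0,.062/-.073,0,.062/' look.py; python3 look.py a6;  python3 - <<'E'
from rig import arm
from h import *
p,d=arm.read_camera("side");cv2.imwrite("pics/a6s.png",cv2.resize(p[200:320,250:410,::-1],None,fx=5,fy=5,interpolation=cv2.INTER_CUBIC))
W=cloud(arm.camera_params("side"),d).reshape(-1,3);W=W[np.isfinite(W).all(1)]
k=(W-C)@np.stack([cx_,cy_,[0,0,1]],1)
for lo in np.arange(-.17,-.09,.01):
    q=k[(k[:,0]>lo)&(k[:,0]<lo+.01)&(abs(k[:,1])<.04)&(k[:,2]>.02)]
    if len(q):print(round(lo,3),len(q),q[:,1:].min(0).round(3),q[:,1:].max(0).round(3))
E
```

```text
clock 10.85 tcp [ 0.4872 -0.237   0.0622] rot [ 1.196e+02 -1.100e-01  9.567e+01] caddy [-0.1318 -0.0019  0.0622]
J [-47.4 -32.1 -60.4  15.2  44.1  56.8] F [ 0.4  0.2 -0.1] w -0.00017349455488726223
units total [0.08 1.44 2.56]
rot from base (tool rv, units) [ 8.78 -0.03  0.03]
scene cap 202 [-0.169  0.006  0.054] [-0.112  0.137  0.061] [-0.14   0.11   0.058]
side cap 211 [-0.168 -0.009  0.055] [-0.115  0.138  0.061] [-0.143  0.115  0.059]
-0.17 127 [-0.017  0.069] [0.008 0.146]
-0.16 53 [-0.016  0.062] [-0.001  0.121]
-0.15 57 [-0.015  0.059] [0.006 0.091]
-0.14 40 [-0.014  0.063] [0.004 0.085]
-0.13 3 [-0.008  0.069] [-0.005  0.071]
```

View pics/a6s.png

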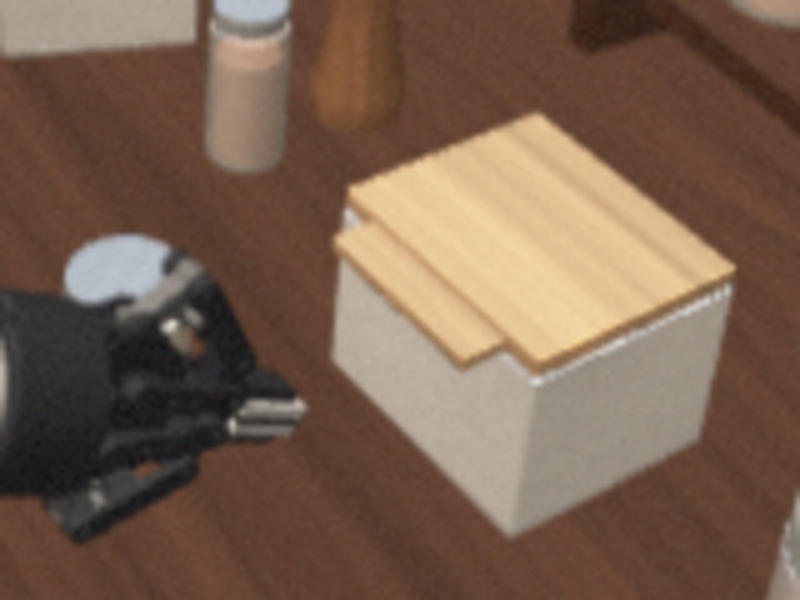

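>>> carry_out(increments="0 0.1 0.25 0.43 0 0 0; 0 0 0.25 0.43 0 0 0; 0 0 0.25 0.43 0 0 0; 0 0 0.25 0.43 0 0 0; 0 0 0.25 0.43 0 0 0; 0 0 0.2 0.35 0 0 0; 0 0 0 0 0 0 0")

```text
clock: 11.58
tcp_pos: [0.5465, -0.2292, 0.0652]
eef_rot: [119.5, 0.0, 95.8]
force: [-0.7, -0.3, -0.0]
width: 0.0002
```

```bash
 python3 look.py a7
```

```text
clock 11.5833 tcp [ 0.5465 -0.2292  0.0652] rot [1.1949e+02 1.0000e-02 9.5770e+01] caddy [-0.072   0.0003  0.0652]
J [-40.3 -25.1 -57.1   7.3  38.8  62.9] F [-0.7 -0.3 -0. ] w 0.00018228140375216848
units total [-0.01 -0.16  0.04]
rot from base (tool rv, units) [ 8.8  -0.03  0.05]
scene cap 209 [-0.179  0.01   0.054] [-0.112  0.138  0.061] [-0.14   0.111  0.058]
side cap 22 [-0.179 -0.014  0.056] [-0.135  0.01   0.061] [-0.167 -0.011  0.059]
```

View pics/a7.png

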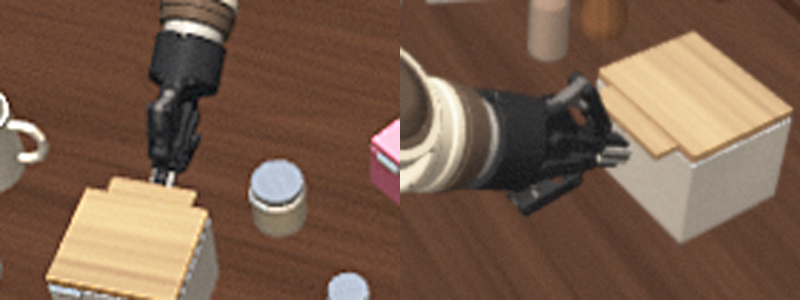

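The fingertip at left-half (163,180) is just going under the lip, and the measured force is about zero. I go in 4 mm more and start the arc.

>>> carry_out(increments="0 0 0.1 0.17 0 0 0; 0 0 0.42 -0.31 0 0 0; 0 0 0.45 -0.27 0 0 0; 0 0 0.47 -0.23 0 0 0; 0 0 0.49 -0.19 0 0 0; 0 0 0 0 0 0 0")

```text
clock: 12.18
tcp_pos: [0.5505, -0.2298, 0.1097]
eef_rot: [119.3, 0.1, 95.7]
force: [-0.6, -0.3, -0.2]
width: 0.0002
```

```bash
 python3 look.py a8
```

```text
clock 12.1833 tcp [ 0.5505 -0.2298  0.1097] rot [119.34   0.15  95.7 ] caddy [-0.068  -0.0007  0.1097]
J [-40.  -28.6 -53.9  13.5  38.5  63.3] F [-0.6 -0.3 -0.2] w 0.00015188048685596108
units total [ 0.04 -2.2   0.95]
rot from base (tool rv, units) [ 8.82 -0.    0.05]
scene cap 195 [-0.171  0.084  0.054] [-0.112  0.137  0.061] [-0.14   0.111  0.058]
```

View pics/a8.png

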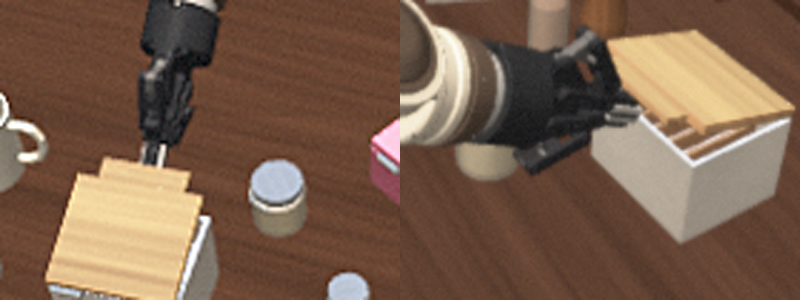

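The lid is raised about 15° and rests on the finger. I continue the arc, working slightly further in.

>>> carry_out(increments="0 0 0.55 -0.01 0 0 0; 0 0 0.56 0.03 0 0 0; 0 0 0.52 -0.05 0 0 0; 0 0 0.52 -0.01 0 0 0; 0 0 0.52 0.04 0 0 0; 0 0 0 0 0 0 0")

```text
clock: 12.78
tcp_pos: [0.5776, -0.2267, 0.1568]
eef_rot: [119.3, 0.2, 95.8]
force: [-0.1, -0.5, -1.3]
width: -0.0003
```

```bash
 python3 look.py a9
```

```text
clock 12.7833 tcp [ 0.5776 -0.2267  0.1568] rot [119.32   0.15  95.76] caddy [-0.0408 -0.0002  0.1568]
J [-37.3 -28.2 -48.5  17.2  36.4  65.3] F [-0.1 -0.5 -1.3] w -0.000348010278969821
units total [ 0.03 -4.92  0.92]
rot from base (tool rv, units) [ 8.83 -0.01  0.06]
scene cap 203 [-0.17   0.084  0.054] [-0.111  0.138  0.061] [-0.138  0.11   0.058]
side cap 328 [-0.169  0.081  0.054] [-0.113  0.136  0.061] [-0.142  0.106  0.059]
```

View pics/a9.png

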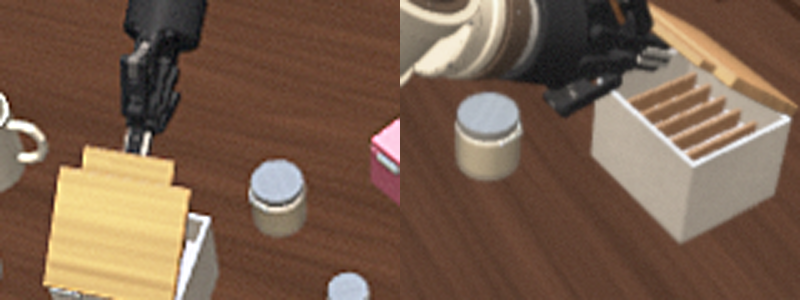

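>>> carry_out(increments="0 0 0.51 0.1 0 0 0; 0 0 0.5 0.15 0 0 0; 0 0 0.49 0.19 0 0 0; 0 0 0.47 0.23 0 0 0; 0 0 0.45 0.27 0 0 0; 0 0 0.42 0.31 0 0 0; 0 0 0 0 0 0 0")

```text
clock: 13.47
tcp_pos: [0.6273, -0.2214, 0.1922]
eef_rot: [119.4, 0.1, 95.8]
force: [-0.2, 0.4, 0.3]
width: 0.0001
```

```bash
 python3 look.py a10
```

```text
clock 13.4667 tcp [ 0.6273 -0.2214  0.1922] rot [1.194e+02 7.000e-02 9.577e+01] caddy [0.0091 0.0005 0.1922]
J [-32.9 -23.6 -41.9  17.5  33.   68.5] F [-0.2  0.4  0.3] w 0.0001292619564912829
units total [ 0.01 -7.69 -0.38]
rot from base (tool rv, units) [ 8.81 -0.02  0.05]
scene cap 201 [-0.168  0.085  0.054] [-0.111  0.137  0.061] [-0.139  0.111  0.058]
side cap 325 [-0.168  0.082  0.054] [-0.114  0.136  0.061] [-0.142  0.107  0.059]
```

View pics/a10.png

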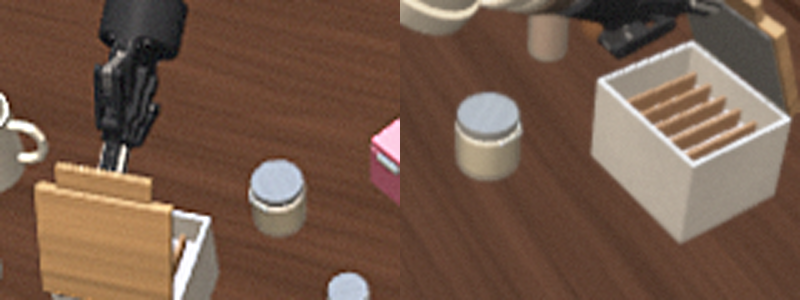

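>>> carry_out(increments="0 0 0.36 0.37 0 0 0; 0 0 0.31 0.41 0 0 0; 0 0 0.25 0.43 0 0 0; 0 0 0.25 0.43 0 0 0; 0 0 0.25 0.43 0 0 0; 0 0 0.22 0.4 0 0 0; 0 0 0 0 0 0 0; 0 0 0 0 0 0 0")

```text
clock: 14.23
tcp_pos: [0.6846, -0.2153, 0.1939]
eef_rot: [119.5, -0.0, 95.8]
force: [-0.6, 0.2, 0.7]
width: -0.0003
```

```bash
 python3 look.py a11
```

```text
clock 14.2333 tcp [ 0.6846 -0.2153  0.1939] rot [ 1.1955e+02 -3.0000e-02  9.5750e+01] caddy [0.0668 0.0012 0.1939]
J [-28.7 -16.4 -36.7  14.1  29.5  71.3] F [-0.6  0.2  0.7] w -0.0003032121662940647
units total [-0.02 -9.18 -2.83]
rot from base (tool rv, units) [ 8.79 -0.03  0.04]
scene cap 199 [-0.169  0.084  0.054] [-0.112  0.137  0.061] [-0.139  0.11   0.058]
side cap 331 [-0.169  0.081  0.054] [-0.114  0.137  0.061] [-0.142  0.107  0.059]
```

View pics/a11.png

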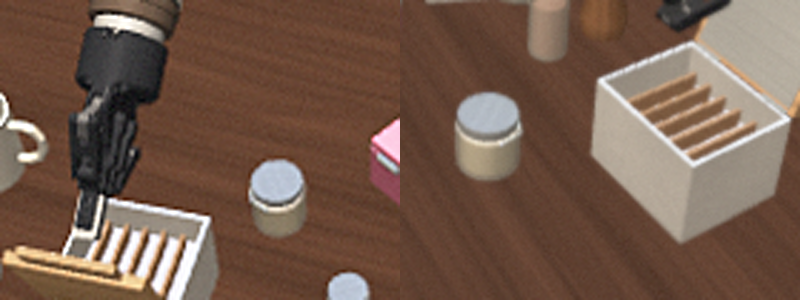

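The lid has gone past upright to its open stop: its edge runs across left-half (80,270). I retreat the way the finger came, then check.

>>> carry_out(increments="0 0 0 -0.6 0 0 0; 0 0 0 -1 0 0 0; 0 0 0 -1 0 0 0; 0 0 0 -1 0 0 0; 0 0 0 -1 0 0 0; 0 0 0 -1 0 0 0; 0 0 0 -1 0 0 0; 0 0 0 0 0 0 0")

```text
clock: 15.0
tcp_pos: [0.5683, -0.2279, 0.2629]
eef_rot: [119.3, 0.2, 95.6]
force: [-0.2, 0.3, 0.6]
width: -0.0
```

```bash
 python3 look.py a12; python3 - <<'E'
from rig import arm
from h import *
for n in("scene","side"):
    p,d=arm.read_camera(n);cv2.imwrite(f"pics/end_{n}.png",p[:,:,::-1])
    W=cloud(arm.camera_params(n),d)
    k=(W-C).reshape(-1,3);k=k[np.isfinite(k).all(1)]@np.stack([cx_,cy_,[0,0,1]],1)
    q=k[(k[:,0]>.03)&(k[:,0]<.16)&(abs(k[:,1])<.05)&(k[:,2]>.11)&(k[:,2]<.23)]
    if len(q)>20:
        f=np.polyfit(q[:,2],q[:,0],1);print(n,len(q),"lid angle",1.5708+np.arctan(f[0]),q.min(0).round(3),q.max(0).round(3))
    W0=np.load(n+"W.npy").reshape(-1,3);W=W.reshape(-1,3)
    for nm,x,y,r,zl in(("mug",.505,-.46,.08,.03),("beans",.645,-.417,.06,.03),("spice",.597,-.003,.035,.05)):
        print(nm,[np.median(w[(np.hypot(w[:,0]-x,w[:,1]-y)<r)&(w[:,2]>zl)],0).round(3) for w in(W0,W)])
E
```

```text
clock 15.0 tcp [ 0.5683 -0.2279  0.2629] rot [119.32   0.17  95.62] caddy [-0.0502 -0.0005  0.2629]
J [-38.1 -32.5 -39.   31.2  37.   64.8] F [-0.2  0.3  0.6] w -1.8247055685177457e-05
units total [ 0.06 -9.32  3.92]
rot from base (tool rv, units) [8.83 0.01 0.04]
scene cap 193 [-0.17   0.084  0.054] [-0.115  0.137  0.061] [-0.14   0.11   0.058]
side cap 325 [-0.167  0.081  0.054] [-0.113  0.137  0.061] [-0.142  0.106  0.059]
scene 457 lid angle 1.8667576816632765 [ 0.075 -0.05   0.11 ] [0.111 0.05  0.215]
mug [array([ 0.504, -0.46 ,  0.062]), array([ 0.504, -0.461,  0.061])]
beans [array([ 0.659, -0.401,  0.094]), array([ 0.659, -0.401,  0.094])]
spice [array([0.607, 0.   , 0.092]), array([ 0.607, -0.   ,  0.092])]
side 1954 lid angle 1.9633686779523596 [ 0.059 -0.05   0.11 ] [0.111 0.05  0.214]
mug [array([ 0.5  , -0.469,  0.064]), array([ 0.5  , -0.469,  0.064])]
beans [array([ 0.627, -0.431,  0.093]), array([ 0.628, -0.431,  0.093])]
spice [array([ 0.592, -0.016,  0.083]), array([ 0.585, -0.015,  0.069])]
```

View pics/end_scene.png

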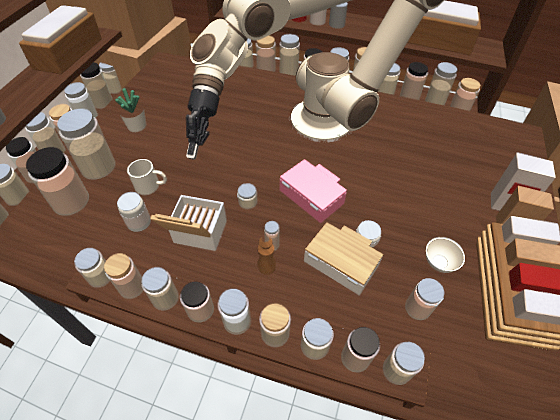

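View pics/end_side.png

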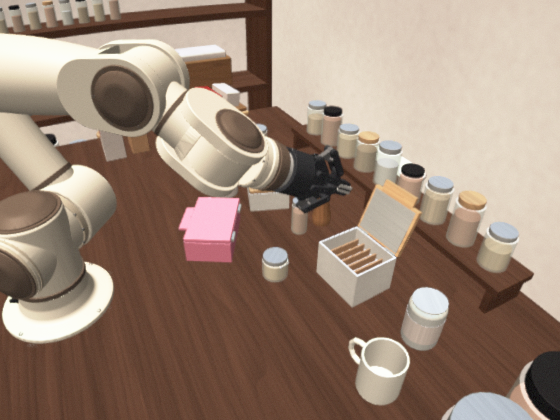

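The pictures show the lid leaning open (side (390,220)), the jar upright at side (275,265), and the tin and its neighbours unchanged. The hand is clear, so I hand in.

```bash
python3 -c "
from rig import arm
print(arm.close_job(),arm.read_state()['clock'])"
```

```text
the job is handed in; nothing more can be done
the job is handed in; nothing more can be done
```

I pushed the little jar to the robot's left (caddy +y), held between the partly opened fingers. I then put the shut fingertips under the caddy lid's lip, swung the lid over in an arc to its open stop, and drew the hand clear. The job was handed in at about 15 s.

Last checks before handing in:
- **Jar:** it stands upright about 0.11 m to the side of the caddy's middle line.
- **Lid:** it rests open by itself. The two cameras disagree a little: 1.87 rad from the scene camera and 1.96 rad from the side camera. Both are above 1.8.
- **Wide tin:** still shut in the last scene picture.
- **Other things:** the mug and the tall can at back right measured within about 1 mm of where they stood. The scene camera shows the spice jar unmoved. The side camera's spice reading shifted, which I put down to the gripper partly hiding it. The mill, bowl, flat can and back-left jar I checked only by eye in the scene picture; they look unmoved.
- **Forces:** during the lid flip the readings I took stayed under 2 N. During the jar push the vertical force reached 6.7 N, probably a fingertip brushing the worktop.

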